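# Swing the filling spout over the open jar and dose

## Task

On the filling stand, gently push the blue spout arm round with a fingertip, from the side and without pinching it, until the spout points down into the mouth of the open green jar, near its centre. Then press the red dosing button all the way down and let it come up again, with the spout left over the jar; never press it while the spout is anywhere else. Do not move, lift or knock over the jars or any of the other glassware.

Things in the scene. Friction and masses are not known exactly. Their poses are not given: they have to be found in the camera images.
- filler: The filling stand, fixed. Origin on the table under the axis of its column (radius 17 mm); x runs to the middle jar, z up. Steel plate x -55 to 205, y -200 to 200 mm, 10 mm thick; grey console 110 x 90 mm centred at x 30, y 210, top 55 mm above the table, carries the button. The three jars stand on the plate 160 mm from the axis, at about -0.8, 0 and +0.8 rad from x, in any order.
- spout (a joint): Angle of the swinging spout arm about the column's upright axis, rad: 0 = along the stand's x axis, growing counter-clockwise seen from above; stops at -1.1 and +1.1. It has a little friction (about 1 N of push 110 mm from the axis) and no spring: it stays where it is left.
- spout_axis (a point): Point on the column's axis at the mid-height of the spout arm, 152.5 mm above the table. The arm's black hub around it has radius 24 mm and its top is 173 mm above the table. In the rules spout_c0 is the arm's left (counter-clockwise) blue bar, spout_c1 the right one.
- spout_tip (a point): Lower end of the steel nozzle, at the arm's outer end, 160 mm from the axis and 115 mm above the table; it turns with the arm. The nozzle (radius 12 mm where it passes through the arm's end) hangs below the arm.
- spout_mid (a point): Point inside the blue spout arm on its centre line, 110 mm from the axis, 152.5 mm above the table; turns with the arm, x outward along it. The arm is two straight blue bars side by side, 25 to 145 mm from the axis, 140 to 165 mm above the table; their outside faces are 12 mm either side of the centre line. Push on one outside face to turn the arm away from that side.
- jar_green: The open green jar, the only one without a lid: 54 mm across, 78 mm high, loose on the drip plate, about 0.13 kg. Origin at the centre of its underside, z up.
- jar_mouth (a point): Centre of the open green jar's mouth (33 mm wide inside), at its rim, 88 mm above the table.
- jar_amber: Amber jar with white lid, loose on the drip plate, 54 mm across, 82 mm high (top 92 mm above the table). Origin at the centre of its underside, z up. A bystander: leave it alone.
- jar_clear: Clear jar with purple lid, loose on the drip plate, 54 mm across, 82 mm high (top 92 mm above the table). Origin at the centre of its underside, z up. A bystander: leave it alone.
- dose (a joint): Travel of the red dosing button: 0 up, 0.006 m fully down; springs back up; about 4 N presses it fully down.
- dose_top (a point): Centre of the top face of the red dosing button (36 mm across, faces up) on the console; it goes down with the button.
- dropper_a: Small green dropper bottle with orange bulb, 36 mm across, 98 mm high. Origin at the centre of its underside, z up. A bystander: leave it alone.
- dropper_b: Another such dropper bottle, 36 mm across, 98 mm high. Origin at the centre of its underside, z up. A bystander: leave it alone.
- beaker: Glass beaker, 68 mm across, 85 mm high. Origin at the centre of its underside, z up. A bystander: leave it alone.
- flask: Round glass flask with ball stopper, 80 mm across, 121 mm high. Origin at the centre of its underside, z up. A bystander: leave it alone.

How it is judged:
By the outcome, as a careful person would: the job done as asked, in the order asked, and still so for the second after the job is handed in, with the robot touching nothing.
It also fails if it takes over 45 s, if anything falls off the work surface, if the arm or the gripper's body presses on something with over 40 N, if the wrist force passes 120 N, or if a joint passes its speed limit or range.

## Robot

A 7-joint arm with a two-finger parallel gripper is mounted at the origin on the work surface. World frame = base frame: x ahead of the robot, y to its left, z up, the work surface at z = 0. Lengths are in mm, angles in rad, forces in N, time in s.
With the tool pointing down it reaches from about 400 to 900 mm from the base axis. Payload 5.6 kg.
Tool frame: the origin (TCP) lies on the centre line of the jaws, within the pads' length; the fingertips stand 22 mm ahead of it and the grasp point (between the pads) lies 3 mm ahead of it; z points along the fingers, y is the line along which they close (so a half turn about z gives the same grasp; the last joint's range is limited). The gripper opens to 92 mm and grips with 3 to 60 N. Pads are 20 mm wide; open, the fingers measure 128 mm over their backs; the gripper's body (75 mm by 189 mm) begins 69 mm behind the grasp point.
Start: joints at [1.186, 0.468, -0.012, 1.603, 0.006, 1.071, -0.056], TCP at [217.828, -612.422, 200.392] pointing down, gripper open.
Joint ranges: [-2.53, 2.53], [-0.31, 2.02], [-1.57, 1.55], [0.28, 2.44], [-1.29, 4.43], [0.15, 1.84], [-2.92, 2.92]. Speed limits (rad/s): [2.57, 2.57, 3.14, 3.14, 3.14, 3.14, 3.14].

## Interface

Orientations are given as a 3x3 rotation matrix whose columns are the frame's x, y, z axes.
In Python, from cell import arm gives the robot as it stands.
- The arm moves only by the shell command python3 -m pendant 'ROWS' [FORCE]. ROWS is JSON, a list of rows, each an object with "turn": the turn, a rotation vector about the tool's x, y, z in degrees, a list of three; "travel": the shift along the tool's x, y, z in cm, a list of three; "grip": the opening, from 0 (shut) to 1 (fully open). A call has 1 to 12 rows; each row is the pose to reach, as a shift and turn from the pose commanded when the call began, along the tool's axes at that moment; what a row does not reach only later rows make up. A row lasts 1/12 s, in which the tool goes at most 41.7 mm and 7.16 degrees, less where a joint would pass 70% of its speed; a pose out of reach is approached as far as the arm can. A call with a gripper value outside its range is refused whole. The fingers move at their own pace and stop on an object; FORCE is the grip in N (left out, the last holds). Time passes only in rows, so rows that repeat a pose let the fingers close. It gives the time, the measured TCP pose, the force, the opening and the grip force at its end, in the units of the state.
- arm.get_obs(): the state, without advancing time (a new reading comes with each control period).
- arm.grab_frame(name): name is "scene" or "top" or "wrist"; returns the picture (400x640x3 uint8, blue, green, red); there is no depth.
- arm.camera_model(name): a dict with "camera_matrix" (3x3 intrinsics, pixels), "distortion" ([k1, k2, p1, p2, k3] as OpenCV has them; the pictures are not rectified), "R" (3x3) and "t" (3): a world point X has camera coordinates R X + t. Camera axes: x right, y down, z forward; pixel columns grow to the right and rows downward; lengths in mm; the calibration is good to about 2 mm. A picture is of the moment at which its call begins: read the wrist's pose just before it. camera_model takes no time and is no camera call; for the wrist camera it gives the pose at the moment of the call.
- arm.job_done(): hands the job in; it is judged then, once.
The state is a dict: "clock": time; "q": joint angles; "qvel": joint speeds; "effort": joint torques, N m; "position": TCP position; "tcp_rot": TCP orientation; "force": force on the tool from outside, world axes, zero at the start; "moment": the same for the moment, N m; "opening": finger opening in mm; "grasp_force": force on a finger pad.
Only numpy, scipy, OpenCV 4.12 (cv2) and the standard library are available. Lean on these libraries where they do the work, as an engineer would, in place of code of your own. Each camera call takes 0.05 s, during which the arm holds its last target. There are 200 camera calls.

## Working session

There is one attempt and no reset: what is moved stays moved. The work goes in short steps, Python scripts to look and compute and a shell command to move; the robot and the scene stay as the last step left them, time stands still between calls to the robot, and variables do not carry over. Pictures are saved under pics/ and viewed, at most 10 in all, crops included, and the job is handed in when it is done.

```bash
ls; mkdir -p pics; python3 - <<'E'
from cell import arm
import cv2,numpy as np
o=arm.get_obs();print(o['clock'],o['position'],np.round(o['tcp_rot'],3).tolist(),o['opening'])
for n in("scene","top"):
    cv2.imwrite(f"pics/{n}0.png",arm.grab_frame(n)); m=arm.camera_model(n);print(n,np.round(m['R'],3).tolist(),np.round(m['t']),np.round(m['camera_matrix']).tolist(),m['distortion'])
E
```

```text
pics
0.0 [ 217.55589959 -611.86147989  199.42863368] [[0.942, 0.335, -0.001], [0.335, -0.942, 0.002], [-0.0, -0.002, -1.0]] 91.90000991834451
scene [[-0.097, 0.995, 0.004], [0.752, 0.076, -0.655], [-0.653, -0.06, -0.755]] [  72. -363. 1668.] [[474.0, 0.0, 317.0], [0.0, 474.0, 196.0], [0.0, 0.0, 1.0]] [0.03090373 0.         0.         0.         0.        ]
top [[-0.004, -1.0, 0.005], [-0.991, 0.004, -0.135], [0.135, -0.006, -0.991]] [ -27.  576. 1382.] [[412.0, 0.0, 322.0], [0.0, 412.0, 198.0], [0.0, 0.0, 1.0]] [-0.01851214  0.          0.          0.          0.        ]
```

View pics/top0.png

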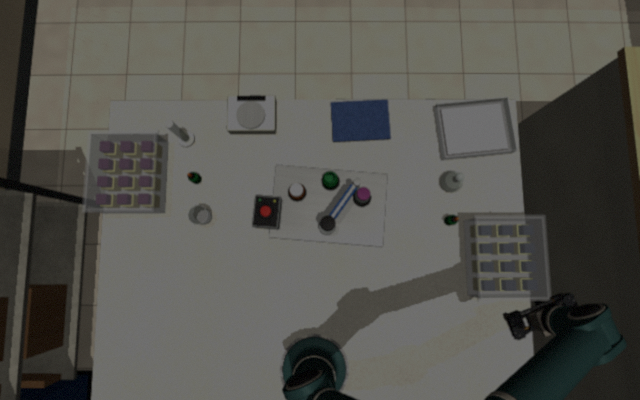

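View pics/scene0.png

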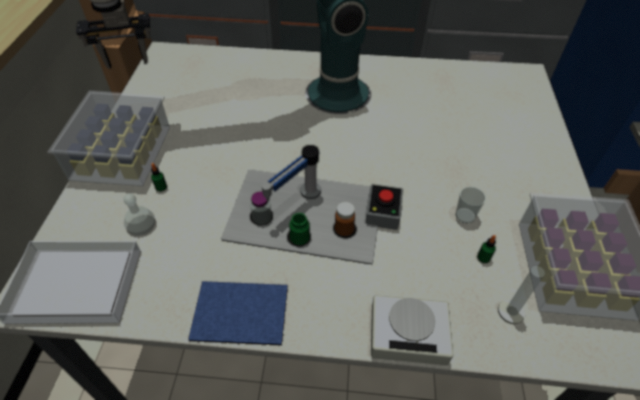

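The top view has the hub at (327,223), the spout pointing at the purple-lidded jar (362,195), the green jar in the middle (331,180), amber at (297,191), the button at (265,211). I'll enlarge both to get precise pixels.

```bash
python3 - <<'E'
import cv2,numpy as np
a=cv2.imread('pics/top0.png')[150:260,240:400];b=cv2.imread('pics/scene0.png')[135:270,215:415]
f=lambda i,s:np.clip(cv2.resize(i,None,fx=s,fy=s,interpolation=cv2.INTER_CUBIC).astype(float)*1.8,0,255).astype('uint8')
cv2.imwrite('pics/t1.png',f(a,5));cv2.imwrite('pics/s1.png',f(b,4))
E
```

```text
(no output)
```

View pics/t1.png

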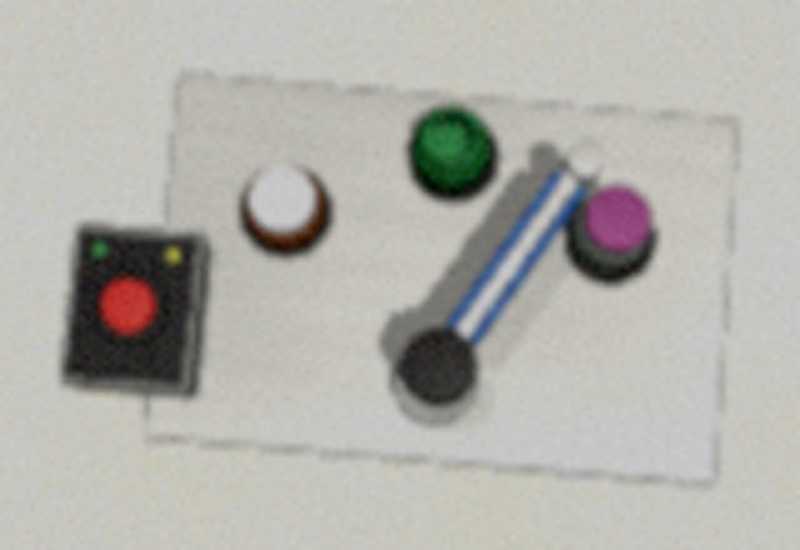

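View pics/s1.png

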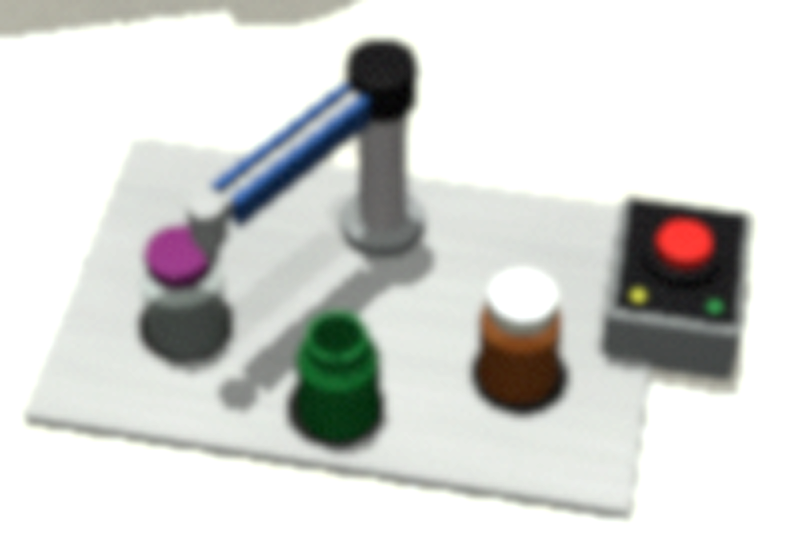

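```bash
cat > h.py <<'E'
from cell import arm
import cv2,numpy as np
from scipy.optimize import least_squares
def proj(n,P,m=None):
    m=m or arm.camera_model(n)
    return cv2.projectPoints(np.array(P,float).reshape(-1,3),cv2.Rodrigues(np.array(m['R']))[0],np.array(m['t'],float),np.array(m['camera_matrix']),np.array(m['distortion']))[0][:,0]
def st(p):  # stand pose
    c,s=np.cos(p[2]),np.sin(p[2]);return lambda x,y,z:[p[0]+c*x-s*y,p[1]+s*x+c*y,z]
E
python3 - <<'E'
from h import *
T=lambda x,y:(240+(x+.5)/5-.5,150+(y+.5)/5-.5)
S=lambda x,y:(215+(x+.5)/4-.5,135+(y+.5)/4-.5)
mt,ms=arm.camera_model('top'),arm.camera_model('scene')
# p: x,y,yaw, green az, amber az, clear az, spout, dose z
def model(p):
    w=st(p);pol=lambda a,r,z:w(r*np.cos(a),r*np.sin(a),z)
    t=[(w(205,200,10),T(182,74)),(w(205,-200,10),T(738,120)),(w(-55,-200,10),T(717,484)),(w(-55,200,10),T(148,437)),
       (w(0,0,173),T(438,367)),(w(30,210,p[7]),T(128,306)),(pol(p[3],p[8],88),T(451,138)),(pol(p[4],160,92),T(283,200)),(pol(p[5],160,92),T(617,218)),(pol(p[6],140,165),T(569,185))]
    s=[(w(-55,-200,10),S(135,142)),(w(205,-200,10),S(28,418)),(w(205,200,10),S(630,513)),(w(0,0,173),S(383,58)),(w(30,210,p[7]),S(685,240)),
       (pol(p[3],p[8],88),S(338,330)),(pol(p[4],160,92),S(523,292)),(pol(p[5],160,92),S(177,254))]
    return np.concatenate([proj('',[a for a,_ in t],mt)-[b for _,b in t],proj('',[a for a,_ in s],ms)-[b for _,b in s]])
r=least_squares(lambda p:model(p).ravel(),[570,0,0,0,.8,-.8,-.6,65,160],x_scale=[10,10,.1,.1,.1,.1,.1,10,10])
p=r.x;print(np.round(p,3));print(np.round(model(p),1).tolist())
w=st(p);g=lambda a,R,z:np.round(w(R*np.cos(a),R*np.sin(a),z),1)
print('axis',w(0,0,0),'dose',np.round(w(30,210,p[7]),1),'green',g(p[3],p[8],88),'amber',g(p[4],160,92),'clear',g(p[5],160,92),'tip',g(p[6],160,115),'mid',g(p[6],110,152))
E
```

```text
[ 4.79853e+02 -4.51310e+01 -8.40000e-02  2.00000e-02  8.01000e-01
 -7.66000e-01 -5.39000e-01  7.50710e+01  1.58219e+02]
[[-0.7, 0.0], [0.1, -0.2], [-0.1, 0.3], [-1.1, 0.5], [0.4, -0.2], [0.0, 0.3], [0.1, 0.5], [-0.8, -1.0], [0.0, -0.4], [-0.2, 0.3], [-0.9, -1.5], [-1.6, -0.3], [0.5, -0.4], [-0.7, 0.7], [-0.3, -0.1], [0.0, 0.5], [0.6, 1.1], [0.4, -0.6]]
axis [np.float64(479.8531862128766), np.float64(-45.1307723767366), 0] dose [527.4 161.6  75.1] green [637.7 -55.4  88. ] amber [600.5  59.9  92. ] clear [ 585.4 -165.4   92. ] tip [ 609.8 -138.5  115. ] mid [ 569.2 -109.3  152. ]
```

```bash
python3 -m pendant '[{"turn":[0,0,7],"travel":[4,-2.9,0],"grip":0},{"turn":[0,0,14],"travel":[7.5,-5.4,0],"grip":0},{"turn":[0,0,20],"travel":[11,-7.9,0],"grip":0},{"turn":[0,0,23.3],"travel":[14.5,-10.4,0],"grip":0},{"turn":[0,0,23.3],"travel":[18,-12.9,0],"grip":0},{"turn":[0,0,23.3],"travel":[21.5,-15.4,0],"grip":0},{"turn":[0,0,23.3],"travel":[25,-17.9,0],"grip":0},{"turn":[0,0,23.3],"travel":[28.5,-20.4,0],"grip":0},{"turn":[0,0,23.3],"travel":[32,-22.9,0],"grip":0},{"turn":[0,0,23.3],"travel":[35.5,-25.4,0],"grip":0},{"turn":[0,0,23.3],"travel":[38.5,-27.5,0],"grip":0},{"turn":[0,0,23.3],"travel":[38.5,-27.5,0],"grip":0}]' 10
```

```text
clock: 1.1
position: [491.6, -217.7, 200.3]
tcp_rot: [[0.998, -0.057, 0.001], [-0.057, -0.998, 0.003], [0.001, -0.003, -1.0]]
force: [0.2, 1.1, -0.2]
opening: 13.8
grasp_force: 0.0
```

```bash
python3 -m pendant '[{"turn":[0,0,0],"travel":[1.4,-2.2,0],"grip":0},{"turn":[0,0,0],"travel":[2.8,-4.3,0],"grip":0},{"turn":[0,0,0],"travel":[4.1,-6.4,0],"grip":0},{"turn":[0,0,0],"travel":[4.1,-6.4,1.5],"grip":0},{"turn":[0,0,0],"travel":[4.1,-6.4,3],"grip":0},{"turn":[0,0,0],"travel":[4.1,-6.4,3.5],"grip":0},{"turn":[0,0,0],"travel":[4.1,-6.4,3.5],"grip":0},{"turn":[0,0,0],"travel":[4.1,-6.4,3.5],"grip":0}]'
python3 - <<'E'
from h import *
print(arm.get_obs()['position'])
f=lambda i,s:np.clip(cv2.resize(i,None,fx=s,fy=s,interpolation=cv2.INTER_CUBIC).astype(float)*1.8,0,255).astype('uint8')
a=f(arm.grab_frame('top')[140:260,250:400],3);b=f(arm.grab_frame('scene')[100:270,215:415],3)
c=np.zeros((max(a.shape[0],b.shape[0]),0,3),'uint8');pad=lambda i:cv2.copyMakeBorder(i,0,510-i.shape[0],0,0,0)
cv2.imwrite('pics/c2.png',cv2.resize(np.hstack([pad(a),pad(b)]),(798,388)))
E
```

```text
clock: 1.77
position: [533.3, -163.4, 165.3]
tcp_rot: [[0.998, -0.065, -0.001], [-0.065, -0.998, 0.0], [-0.001, -0.0, -1.0]]
force: [0.1, -0.3, -0.3]
opening: 0.5
grasp_force: 0.0
[ 533.26272173 -163.38907274  165.32823383]
```

View pics/c2.png

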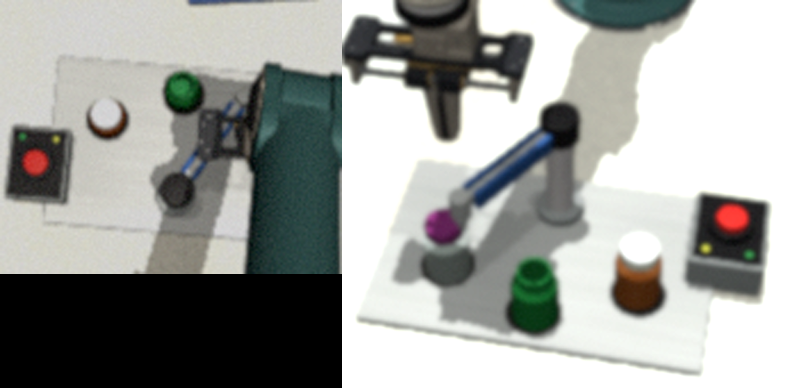

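The fingertip is down just to the right of the arm (about 30 mm gap) and clear of the jars. Next I push slowly, stopping a little short.

```bash
python3 -m pendant '[{"turn":[0,0,0],"travel":[0.5,-1.2,0],"grip":0},{"turn":[0,0,0],"travel":[0.9,-2.3,0],"grip":0},{"turn":[0,0,0],"travel":[1.2,-2.9,0],"grip":0},{"turn":[0,0,0],"travel":[1.5,-3.4,0],"grip":0},{"turn":[0,0,0],"travel":[1.8,-3.9,0],"grip":0},{"turn":[0,0,0],"travel":[2.2,-4.4,0],"grip":0},{"turn":[0,0,0],"travel":[2.6,-4.9,0],"grip":0},{"turn":[0,0,0],"travel":[3.0,-5.4,0],"grip":0},{"turn":[0,0,0],"travel":[3.3,-5.8,0],"grip":0},{"turn":[0,0,0],"travel":[3.6,-6.2,0],"grip":0},{"turn":[0,0,0],"travel":[3.8,-6.6,0],"grip":0},{"turn":[0,0,0],"travel":[3.9,-6.9,0],"grip":0}]'
python3 -m pendant '[{"turn":[0,0,0],"travel":[0.1,-0.3,0],"grip":0},{"turn":[0,0,0],"travel":[0.2,-0.6,0],"grip":0},{"turn":[0,0,0],"travel":[0.3,-0.9,0],"grip":0},{"turn":[0,0,0],"travel":[0.4,-1.1,0],"grip":0},{"turn":[0,0,0],"travel":[0.4,-1.1,0],"grip":0},{"turn":[0,0,0],"travel":[0.4,-1.1,0],"grip":0}]'
python3 - <<'E'
from h import *
print(arm.get_obs()['position'])
f=lambda i,s:np.clip(cv2.resize(i,None,fx=s,fy=s,interpolation=cv2.INTER_CUBIC).astype(float)*1.8,0,255).astype('uint8')
a=f(arm.grab_frame('top')[150:260,270:370],4);b=f(arm.grab_frame('scene')[130:250,240:340],4)
pad=lambda i:cv2.copyMakeBorder(i,0,480-i.shape[0],0,0,0)
cv2.imwrite('pics/c3.png',np.hstack([pad(a),pad(b)]))
E
```

```text
clock: 2.87
position: [577.2, -96.3, 165.3]
tcp_rot: [[0.998, -0.065, -0.0], [-0.065, -0.998, 0.0], [-0.0, -0.0, -1.0]]
force: [0.1, 0.5, -0.4]
opening: 0.2
grasp_force: 0.0
clock: 3.37
position: [581.6, -86.1, 165.4]
tcp_rot: [[0.998, -0.065, -0.0], [-0.065, -0.998, -0.0], [-0.0, 0.0, -1.0]]
force: [0.6, 0.5, -0.7]
opening: 0.6
grasp_force: 0.0
[581.58061713 -86.05254913 165.37834905]
```

View pics/c3.png

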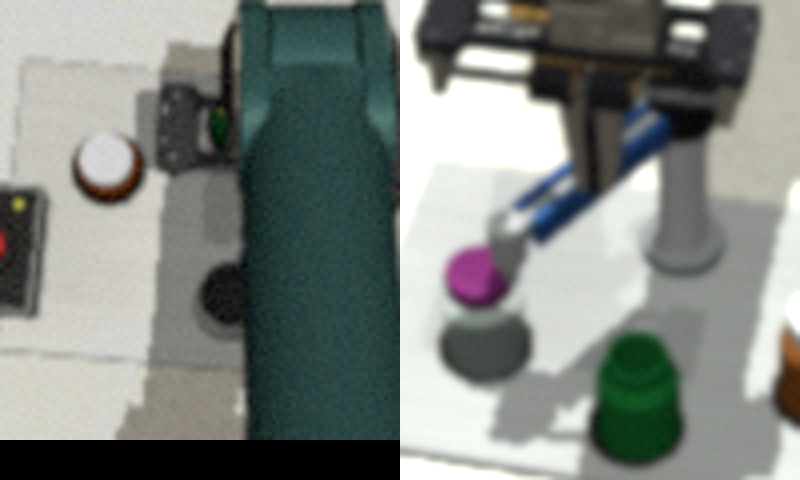

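The scene view shows the arm hardly moved, with the nozzle still at the purple lid and the finger seemingly in front of the arm. Next I check where the finger and arm really are by projection.

```bash
python3 - <<'E'
from h import *
o=arm.get_obs();tip=o['position']+22*np.array(o['tcp_rot'])[:,2];print(tip,o['force'],o['opening'])
m=arm.camera_model('scene')
im=arm.grab_frame('scene');s=6
v=np.clip(cv2.resize(im[130:200,230:340],None,fx=s,fy=s,interpolation=cv2.INTER_CUBIC).astype(float)*1.8,0,255).astype('uint8')
def dot(P,c):
    u=(proj('',P,m)[0]-[230,130]+.5)*s-.5;cv2.circle(v,tuple(int(k) for k in u),3,c,-1);return np.round(u).astype(int)
R=np.array(o['tcp_rot'])
for dx in(-10,10):
  for dy in(-18,18):dot(tip+R@[dx,dy,0],(0,0,255))
w=st([479.85,-45.13,-.084])
for a,c in((-.539,(0,255,255)),(-.45,(255,0,255))):
  for r in(40,80,110,145):dot(w(r*np.cos(a),r*np.sin(a),165),c)
cv2.imwrite('pics/c4.png',v)
E
```

```text
[581.47172394 -86.31686339 143.34730039] [-0.40808334 -0.20290221  0.37197578] 0.8211964216198712
```

View pics/c4.png

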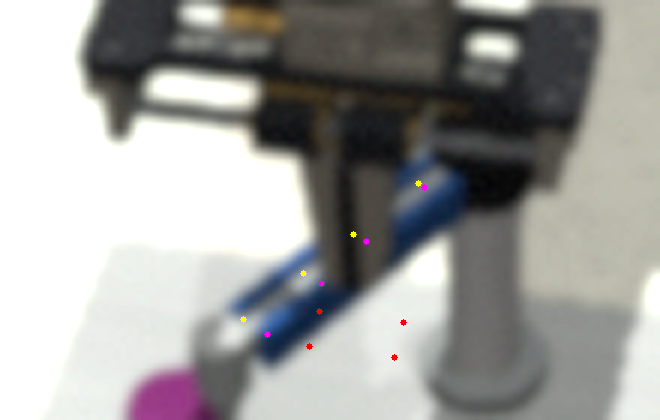

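```bash
python3 - <<'E'
from h import *
m=arm.camera_model('scene')
for dz in(0,15,20,25,30,35):
    print(dz,((proj('',[[591.5,-86.9,143.3+dz],[571.5,-85.7,143.3+dz]],m)-[230,130]+.5)*6-.5).round().tolist())
wm=arm.camera_model('wrist');R,t=np.array(wm['R']),np.array(wm['t']);o=arm.get_obs();print('cam pos',-R.T@t,'in tool',np.array(o['tcp_rot']).T@(-R.T@t-o['position']))
im=arm.grab_frame('wrist')
for r,c in((145,(0,255,255)),(80,(0,255,255)),(110,(0,255,255))):
    w=st([479.85,-45.13,-.084]);u=proj('',w(r*np.cos(-.539),r*np.sin(-.539),165),wm)[0];print(u)
    cv2.circle(im,tuple(int(k) for k in u),3,c,-1)
u=proj('',o['position']+22*np.array(o['tcp_rot'])[:,2],wm)[0];print('tip',u);cv2.circle(im,tuple(int(k) for k in u),3,(0,0,255),-1)
cv2.imwrite('pics/w5.png',np.clip(im*1.6,0,255).astype('uint8'))
E
```

```text
0 [[352.0, 352.0], [361.0, 317.0]]
15 [[350.0, 328.0], [360.0, 292.0]]
20 [[350.0, 319.0], [359.0, 284.0]]
25 [[349.0, 311.0], [359.0, 276.0]]
30 [[349.0, 303.0], [358.0, 267.0]]
35 [[348.0, 294.0], [358.0, 259.0]]
cam pos [665.57540873 -91.97596561 348.89214237] in tool [  84.26490875    0.18669363 -183.54112927]
[372.12022556 209.14616398]
[321.87147402 277.96257882]
[344.06505602 247.554643  ]
tip [311.53354545 222.46569494]
```

View pics/w5.png

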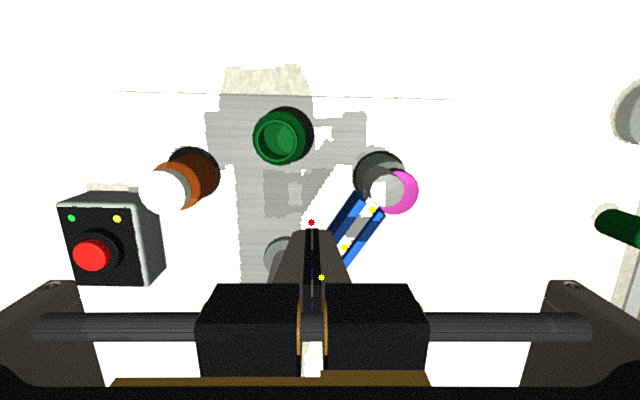

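The wrist view shows the closed fingers left of the arm: the arm sits where measured and the fingers passed over it, since the closed tips stand about 25 mm higher than nominal. I go back over the arm, lower by 25 mm more (still clear of the jar tops even at nominal length), and try again.

```bash
python3 -m pendant '[{"turn":[0,0,0],"travel":[0,0,-1.5],"grip":0},{"turn":[0,0,0],"travel":[0,0,-2],"grip":0},{"turn":[0,0,0],"travel":[-1.4,2.6,-2],"grip":0},{"turn":[0,0,0],"travel":[-2.8,5.2,-2],"grip":0},{"turn":[0,0,0],"travel":[-4.3,8,-2],"grip":0},{"turn":[0,0,0],"travel":[-4.3,8,-2],"grip":0},{"turn":[0,0,0],"travel":[-4.3,8,0],"grip":0},{"turn":[0,0,0],"travel":[-4.3,8,1.5],"grip":0},{"turn":[0,0,0],"travel":[-4.3,8,2.5],"grip":0},{"turn":[0,0,0],"travel":[-4.3,8,2.5],"grip":0}]'
python3 - <<'E'
from h import *
o=arm.get_obs();R=np.array(o['tcp_rot']);wm=arm.camera_model('wrist')
print([(d,proj('',o['position']+R@[0,0,d],wm)[0].round().tolist()) for d in(-10,0,10,22)])
im=arm.grab_frame('scene');s=6
v=np.clip(cv2.resize(im[120:205,220:330],None,fx=s,fy=s,interpolation=cv2.INTER_CUBIC).astype(float)*1.8,0,255).astype('uint8')
m=arm.camera_model('scene')
for d in(-10,0,10,22):
    u=(proj('',o['position']+R@[0,0,d],m)[0]-[220,120]+.5)*s;cv2.circle(v,tuple(int(k) for k in u),3,(0,0,255),-1)
cv2.imwrite('pics/c6.png',v)
E
```

```text
clock: 4.4
position: [532.2, -162.6, 138.3]
tcp_rot: [[0.998, -0.065, -0.004], [-0.065, -0.998, 0.001], [-0.004, -0.001, -1.0]]
force: [-0.8, 0.2, -0.1]
opening: 0.1
grasp_force: 0.0
[(-10, [311.0, 240.0]), (0, [311.0, 234.0]), (10, [312.0, 229.0]), (22, [312.0, 222.0])]
```

View pics/c6.png

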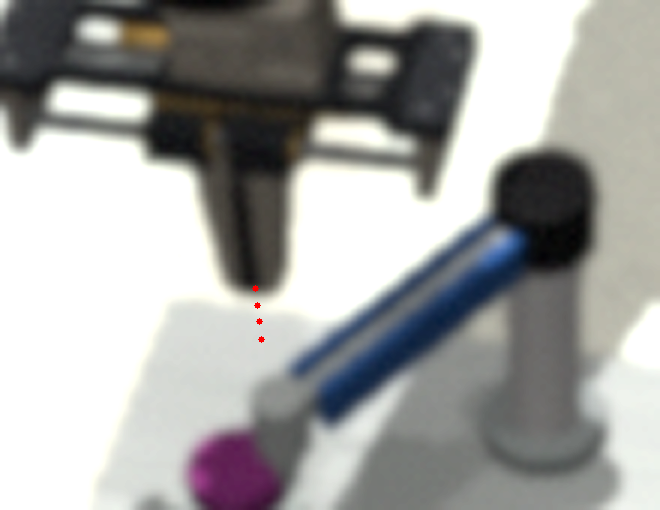

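The fingertip ends near the −10 mm mark, so about z 148 and to the right of the arm. I lower 8 mm more, then push.

```bash
python3 -m pendant '[{"turn":[0,0,0],"travel":[0,0,0.8],"grip":0},{"turn":[0,0,0],"travel":[0.5,-1.2,0.8],"grip":0},{"turn":[0,0,0],"travel":[0.9,-2.3,0.8],"grip":0},{"turn":[0,0,0],"travel":[1.2,-2.9,0.8],"grip":0},{"turn":[0,0,0],"travel":[1.5,-3.4,0.8],"grip":0},{"turn":[0,0,0],"travel":[1.8,-3.9,0.8],"grip":0},{"turn":[0,0,0],"travel":[2.2,-4.4,0.8],"grip":0},{"turn":[0,0,0],"travel":[2.6,-4.9,0.8],"grip":0},{"turn":[0,0,0],"travel":[2.8,-5.2,0.8],"grip":0},{"turn":[0,0,0],"travel":[3,-5.4,0.8],"grip":0},{"turn":[0,0,0],"travel":[3,-5.4,0.8],"grip":0}]'
cat > ang.py <<'E'
from h import *
# spout angle from blue pixels: best overlap of the two projected bars, in scene and wrist views
w=st([479.85,-45.13,-.084])
def ang(n):
    m=arm.camera_model(n);im=arm.grab_frame(n).astype(int)
    b=((im[...,0]-im[...,2]>25)&(im[...,0]>1.3*im[...,1])&(im[...,2]<.6*im[...,0])).astype('uint8')
    def mask(a):
        k=np.zeros((400,640),'uint8')
        for s in(-1,1):
            P=[w(r*np.cos(a)-t*np.sin(a),r*np.sin(a)+t*np.cos(a),z) for r in(27,143) for t in(12*s,7*s) for z in(140,165)]
            cv2.fillConvexPoly(k,cv2.convexHull(proj(n,P,m).round().astype('int32')),1)
        return k
    reg=mask(-.9)*0
    for a in np.arange(-.8,.5,.05):reg|=mask(a)
    b&=reg;A=np.arange(-.8,.5,.01);s=[(mask(a)&b).sum()/((mask(a)|b).sum()+1) for a in A]
    return round(float(A[np.argmax(s)]),3),round(float(max(s)),2),int(b.sum())
if __name__=='__main__':
    for n in('scene','wrist'):print(n,ang(n))
    print(arm.get_obs()['position'],arm.get_obs()['force'])
E
python3 ang.py
```

```text
clock: 5.37
position: [567.4, -110.6, 132.3]
tcp_rot: [[0.998, -0.064, 0.0], [-0.064, -0.998, 0.0], [0.0, -0.0, -1.0]]
force: [-0.4, -0.9, 0.1]
opening: 0.6
grasp_force: 0.1
scene (-0.29, 0.25, 138)
wrist (-0.29, 0.56, 2516)
[ 567.20079953 -111.06164123  132.35570188] [-0.21959066 -0.21202888 -0.11615342]
```

```bash
python3 -m pendant '[{"turn":[0,0,0],"travel":[0.2,-0.4,0],"grip":0},{"turn":[0,0,0],"travel":[0.5,-0.8,0],"grip":0},{"turn":[0,0,0],"travel":[0.7,-1.2,0],"grip":0},{"turn":[0,0,0],"travel":[0.9,-1.6,0],"grip":0},{"turn":[0,0,0],"travel":[1.1,-2,0],"grip":0},{"turn":[0,0,0],"travel":[1.2,-2.3,0],"grip":0},{"turn":[0,0,0],"travel":[1.3,-2.6,0],"grip":0},{"turn":[0,0,0],"travel":[1.4,-2.8,0],"grip":0},{"turn":[0,0,0],"travel":[1.4,-2.8,0],"grip":0},{"turn":[0,0,0],"travel":[1.4,-2.8,0],"grip":0}]'
python3 ang.py
```

```text
clock: 6.3
position: [583.1, -83.7, 132.5]
tcp_rot: [[0.998, -0.065, 0.001], [-0.065, -0.998, 0.0], [0.001, -0.0, -1.0]]
force: [0.0, -0.3, 0.3]
opening: 0.2
grasp_force: 0.0
scene (0.0, 0.26, 102)
wrist (-0.02, 0.41, 2049)
[582.94314575 -83.97502055 132.46203669] [0.24896655 0.48618361 0.0437596 ]
```

```bash
python3 -m pendant '[{"turn":[0,0,0],"travel":[0,-0.1,0],"grip":0},{"turn":[0,0,0],"travel":[0,-0.2,0],"grip":0},{"turn":[0,0,0],"travel":[0,-0.2,0],"grip":0},{"turn":[0,0,0],"travel":[0,0.3,0],"grip":0},{"turn":[0,0,0],"travel":[0,2,0],"grip":0},{"turn":[0,0,0],"travel":[0,3.5,0],"grip":0},{"turn":[0,0,0],"travel":[0,3.5,-3],"grip":0},{"turn":[0,0,0],"travel":[0,3.5,-6.5],"grip":0},{"turn":[0,0,0],"travel":[0,3.5,-9],"grip":0},{"turn":[0,0,0],"travel":[0,3.5,-9],"grip":0},{"turn":[0,0,0],"travel":[0,3.5,-9],"grip":0}]'
python3 ang.py
python3 - <<'E'
from h import *
m=arm.camera_model('wrist');im=arm.grab_frame('wrist');w=st([479.85,-45.13,-.084])
v=np.clip(im*1.6,0,255).astype('uint8')
def d(P,c):
    u=proj('',P,m)[0];print(u);cv2.circle(v,tuple(int(k) for k in u),2,c,-1)
d([637.7,-55.4,88],(0,0,255));d(w(160,0.02*160,115),(0,255,255))
cv2.imwrite('pics/w7.png',v)
E
```

```text
clock: 7.32
position: [581.2, -119.4, 223.9]
tcp_rot: [[0.998, -0.065, 0.003], [-0.065, -0.998, -0.001], [0.003, 0.0, -1.0]]
force: [-0.2, 0.2, -1.4]
opening: 0.8
grasp_force: 0.0
scene (0.0, 0.28, 106)
wrist (-0.01, 0.62, 1883)
[ 579.60843934 -119.14370131  221.38848794] [ 0.93548813 -0.48896984 -0.15433888]
[251.27467617 139.30847831]
[245.52431317 140.07006259]
```

View pics/w7.png

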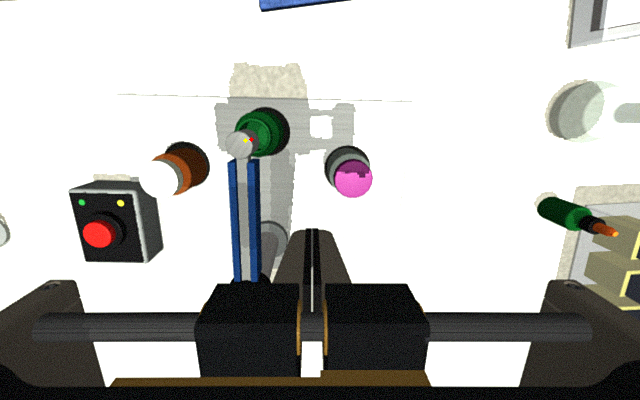

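The spout is over the near-left part of the green mouth (nozzle at (241,143), jar rim about (262,132), elevated parallax). I'll refine the jar and spout angles numerically before deciding on a nudge.

```bash
python3 - <<'E'
from h import *
w=st([479.85,-45.13,-.084])
def gm(im):
    im=im.astype(int);return ((im[...,1]>1.6*im[...,2])&(im[...,1]>1.3*im[...,0])&(im[...,1]>25)).astype('uint8')
def near(b,m):
    k=np.zeros_like(b);u=proj('',[637.7,-55.4,50],m)[0];cv2.circle(k,tuple(int(x) for x in u),70 if m is wm else 28,1,-1);return b&k
wm=arm.camera_model('wrist')
S=4
def render(x,y,m):
    k=np.zeros((400*S,640*S),'uint8');t=np.linspace(0,2*np.pi,40)
    for r,z0,z1 in((27,10,62),(20,60,88)):
        P=[[x+r*np.cos(a),y+r*np.sin(a),z] for a in t for z in(z0,z1)]
        cv2.fillConvexPoly(k,cv2.convexHull(((proj('',P,m)+.5)*S-.5).round().astype('int32')),1)
    return cv2.resize(k.astype(np.float32),(640,400),interpolation=cv2.INTER_AREA)
for n,im in(('top',cv2.imread('pics/top0.png')),('scene',cv2.imread('pics/scene0.png')),('scene_now',arm.grab_frame('scene')),('wrist',arm.grab_frame('wrist'))):
    m=wm if n=='wrist' else arm.camera_model(n.split('_')[0])
    b=near(gm(im),m).astype(np.float32)
    best=min(((np.abs(render(637+dx,-55+dy,m)-b).sum(),637+dx,-55+dy) for dx in range(-8,9,2) for dy in range(-10,11)))
    x,y=best[1:];c,s=np.cos(.084),np.sin(.084);X,Y=x-479.85,y+45.13
    print(n,b.sum(),best,'stand',round(c*X-s*Y,1),round(s*X+c*Y,1))
E
sed -i 's/np.arange(-.8,.5,.01)/np.arange(-.06,.08,.004)/' ang.py; python3 ang.py
python3 - <<'E'
from h import *
# console button & nozzle angle from the wrist view: red blob centroid -> ray at z=75
m=arm.camera_model('wrist');im=arm.grab_frame('wrist').astype(int)
b=((im[...,2]>2.2*im[...,1])&(im[...,2]>2.2*im[...,0])&(im[...,2]>80)).astype('uint8')
n,l,s,c=cv2.connectedComponentsWithStats(b);i=1+np.argmax(s[1:,4]);print(s[i],c[i])
r=least_squares(lambda p:proj('',[*p,75],m)[0]-c[i],[527,161]);print('dose',r.x)
E
```

```text
top 175.0 (np.float32(58.875), 641, -57) stand 161.6 1.7
scene 491.0 (np.float32(107.3125), 641, -56) stand 161.5 2.7
scene_now 511.0 (np.float32(86.75), 639, -55) stand 159.4 3.5
wrist 1171.0 (np.float32(649.5), 641, -57) stand 161.6 1.7
scene (0.0, 0.27, 102)
wrist (-0.008, 0.63, 1912)
[ 579.89460663 -118.93312679  221.25276174] [-0.15816692  0.48367381  0.05879492]
[ 83 222  29  26 581] [ 96.89845095 234.61101549]
dose [529.58704006 160.7114003 ]
```

The spout sits about 3 mm short of the mouth's centre line, so one small nudge of 2 to 3 mm, then retreat up.

```bash
python3 -m pendant '[{"turn":[0,0,0],"travel":[0,0,4],"grip":0},{"turn":[0,0,0],"travel":[0,0,7.5],"grip":0},{"turn":[0,0,0],"travel":[0,0,9],"grip":0},{"turn":[0,0,0],"travel":[0,-1.5,9],"grip":0},{"turn":[0,0,0],"travel":[0,-2.7,9],"grip":0},{"turn":[0,0,0],"travel":[0,-3.3,9],"grip":0},{"turn":[0,0,0],"travel":[0,-3.5,9],"grip":0},{"turn":[0,0,0],"travel":[0,-3.65,9],"grip":0},{"turn":[0,0,0],"travel":[0,-3.8,9],"grip":0},{"turn":[0,0,0],"travel":[0,-3.93,9],"grip":0},{"turn":[0,0,0],"travel":[0,-3.93,9],"grip":0},{"turn":[0,0,0],"travel":[0,-3.93,9],"grip":0}]'
python3 -m pendant '[{"turn":[0,0,0],"travel":[0,0.4,0],"grip":0},{"turn":[0,0,0],"travel":[0,2,0],"grip":0},{"turn":[0,0,0],"travel":[0,3.5,0],"grip":0},{"turn":[0,0,0],"travel":[0,3.9,0],"grip":0},{"turn":[0,0,0],"travel":[0,3.9,-3],"grip":0},{"turn":[0,0,0],"travel":[0,3.9,-6.5],"grip":0},{"turn":[0,0,0],"travel":[0,3.9,-9.5],"grip":0},{"turn":[0,0,0],"travel":[0,3.9,-12],"grip":0},{"turn":[0,0,0],"travel":[0,3.9,-12],"grip":0},{"turn":[0,0,0],"travel":[0,3.9,-12],"grip":0}]'
python3 ang.py
```

```text
clock: 8.72
position: [583.3, -80.4, 132.8]
tcp_rot: [[0.998, -0.066, 0.001], [-0.066, -0.998, -0.0], [0.001, 0.0, -1.0]]
force: [0.6, -0.2, 1.1]
opening: 0.5
grasp_force: 0.6
clock: 9.55
position: [581.1, -118.4, 253.8]
tcp_rot: [[0.998, -0.065, 0.003], [-0.065, -0.998, -0.0], [0.003, 0.0, -1.0]]
force: [0.5, -1.1, -0.4]
opening: 0.5
grasp_force: 0.0
scene (0.008, 0.28, 103)
wrist (0.012, 0.63, 1496)
[ 579.63186998 -118.4094769   251.23365475] [-0.18575548 -0.20835981  0.46391016]
```

```bash
python3 -m pendant '[{"turn":[0,0,0],"travel":[-0.9,-3.5,0],"grip":0},{"turn":[0,0,0],"travel":[-1.8,-7,0],"grip":0},{"turn":[0,0,0],"travel":[-2.7,-10.5,0],"grip":0},{"turn":[0,0,0],"travel":[-3.5,-14,0],"grip":0},{"turn":[0,0,0],"travel":[-4.4,-17.5,0],"grip":0},{"turn":[0,0,0],"travel":[-5.3,-21,0],"grip":0},{"turn":[0,0,0],"travel":[-6.2,-24.5,0],"grip":0},{"turn":[0,0,0],"travel":[-6.9,-27.5,0],"grip":0},{"turn":[0,0,0],"travel":[-6.9,-27.5,0],"grip":0},{"turn":[0,0,0],"travel":[-6.9,-27.5,0],"grip":0},{"turn":[0,0,0],"travel":[-6.9,-27.5,0],"grip":0}]'
python3 - <<'E'
from h import *
m=arm.camera_model('wrist');im=arm.grab_frame('wrist').astype(int)
b=((im[...,2]>2.2*im[...,1])&(im[...,2]>2.2*im[...,0])&(im[...,2]>80)).astype('uint8')
n,l,s,c=cv2.connectedComponentsWithStats(b);i=1+np.argmax(s[1:,4]);print(s[i],c[i],proj('',[528.5,161,75],m),arm.get_obs()['position'])
E
```

```text
clock: 10.57
position: [529.0, 159.1, 251.0]
tcp_rot: [[0.998, -0.065, -0.002], [-0.065, -0.998, -0.001], [-0.002, 0.001, -1.0]]
force: [0.2, -0.8, 0.8]
opening: 0.7
grasp_force: 0.0
[298 164  26  26 547] [310.22303473 176.69652651] [[310.08162104 178.11720064]] [529.33097604 158.47049888 251.22969946]
```

```bash
python3 -m pendant '[{"turn":[0,0,0],"travel":[0,-0.2,3.5],"grip":0},{"turn":[0,0,0],"travel":[0,-0.2,7],"grip":0},{"turn":[0,0,0],"travel":[0,-0.2,10],"grip":0},{"turn":[0,0,0],"travel":[0,-0.2,12.5],"grip":0},{"turn":[0,0,0],"travel":[0,-0.2,13.8],"grip":0},{"turn":[0,0,0],"travel":[0,-0.2,14.6],"grip":0},{"turn":[0,0,0],"travel":[0,-0.2,15],"grip":0},{"turn":[0,0,0],"travel":[0,-0.2,15],"grip":0}]'
```

```text
clock: 11.28
position: [529.7, 161.1, 101.8]
tcp_rot: [[0.998, -0.066, -0.001], [-0.066, -0.998, -0.001], [-0.001, 0.001, -1.0]]
force: [-0.6, -1.0, 0.3]
opening: 0.4
grasp_force: 0.0
```

```bash
python3 -m pendant '[{"turn":[0,0,0],"travel":[0,0,0.2],"grip":0},{"turn":[0,0,0],"travel":[0,0,0.4],"grip":0},{"turn":[0,0,0],"travel":[0,0,0.6],"grip":0},{"turn":[0,0,0],"travel":[0,0,0.6],"grip":0}]'
```

```text
clock: 11.62
position: [529.7, 162.1, 96.6]
tcp_rot: [[0.998, -0.065, 0.001], [-0.065, -0.998, 0.0], [0.001, -0.0, -1.0]]
force: [0.0, -0.0, -0.2]
opening: 0.4
grasp_force: 0.0
```

```bash
python3 -m pendant '[{"turn":[0,0,0],"travel":[0,0,0.4],"grip":0},{"turn":[0,0,0],"travel":[0,0,0.8],"grip":0},{"turn":[0,0,0],"travel":[0,0,1.2],"grip":0},{"turn":[0,0,0],"travel":[0,0,1.2],"grip":0}]' | grep -E "posi|force"
python3 -m pendant '[{"turn":[0,0,0],"travel":[0,0,0.2],"grip":0},{"turn":[0,0,0],"travel":[0,0,0.4],"grip":0},{"turn":[0,0,0],"travel":[0,0,0.4],"grip":0},{"turn":[0,0,0],"travel":[0,0,0.4],"grip":0}]'| grep -E "posi|force"
```

```text
position: [528.9, 161.9, 83.3]
force: [0.2, -0.7, 0.1]
grasp_force: 0.0
position: [529.5, 162.2, 80.3]
force: [-0.0, 0.4, 1.0]
grasp_force: 0.0
```

```bash
for i in 1 2; do :; done; python3 -m pendant '[{"turn":[0,0,0],"travel":[0,0,0.15],"grip":0},{"turn":[0,0,0],"travel":[0,0,0.3],"grip":0},{"turn":[0,0,0],"travel":[0,0,0.3],"grip":0}]'| grep -E "posi|force"
python3 -m pendant '[{"turn":[0,0,0],"travel":[0,0,0.15],"grip":0},{"turn":[0,0,0],"travel":[0,0,0.3],"grip":0},{"turn":[0,0,0],"travel":[0,0,0.3],"grip":0}]'| grep -E "posi|force"
```

```text
position: [529.4, 162.0, 77.1]
force: [0.2, -0.2, -0.5]
grasp_force: 0.0
position: [529.4, 162.1, 74.0]
force: [0.0, -0.6, 0.0]
grasp_force: 0.0
```

```bash
python3 -m pendant '[{"turn":[0,0,0],"travel":[0,0,0.15],"grip":0},{"turn":[0,0,0],"travel":[0,0,0.3],"grip":0},{"turn":[0,0,0],"travel":[0,0,0.3],"grip":0}]'| grep -E "posi|force"
python3 -m pendant '[{"turn":[0,0,0],"travel":[0,0,0.15],"grip":0},{"turn":[0,0,0],"travel":[0,0,0.3],"grip":0},{"turn":[0,0,0],"travel":[0,0,0.3],"grip":0}]'| grep -E "posi|force"
```

```text
position: [529.4, 162.1, 71.0]
force: [-0.4, 0.0, 0.2]
grasp_force: 0.0
position: [529.3, 162.1, 68.0]
force: [-0.0, 0.2, -0.2]
grasp_force: 0.0
```

```bash
python3 -m pendant '[{"turn":[0,0,0],"travel":[0,0,0.15],"grip":0},{"turn":[0,0,0],"travel":[0,0,0.3],"grip":0},{"turn":[0,0,0],"travel":[0,0,0.3],"grip":0}]'| grep -E "posi|force"
python3 -m pendant '[{"turn":[0,0,0],"travel":[0,0,0.15],"grip":0},{"turn":[0,0,0],"travel":[0,0,0.3],"grip":0},{"turn":[0,0,0],"travel":[0,0,0.3],"grip":0}]'| grep -E "posi|force"
```

```text
position: [529.4, 162.0, 65.0]
force: [0.1, -0.5, -0.6]
grasp_force: 0.0
position: [529.7, 162.2, 62.3]
force: [0.8, -0.6, 1.3]
grasp_force: 0.7
```

Contact is starting (Fz 1.3 N). I go on pressing in small steps.

```bash
python3 -m pendant '[{"turn":[0,0,0],"travel":[0,0,0.1],"grip":0},{"turn":[0,0,0],"travel":[0,0,0.2],"grip":0},{"turn":[0,0,0],"travel":[0,0,0.2],"grip":0}]'| grep -E "posi|force"
python3 -m pendant '[{"turn":[0,0,0],"travel":[0,0,0.1],"grip":0},{"turn":[0,0,0],"travel":[0,0,0.2],"grip":0},{"turn":[0,0,0],"travel":[0,0,0.2],"grip":0}]'| grep -E "posi|force"
```

```text
position: [529.7, 162.2, 60.4]
force: [0.5, 0.2, 2.1]
grasp_force: 1.2
position: [529.7, 162.2, 58.4]
force: [-1.2, 0.0, 3.5]
grasp_force: 1.6
```

```bash
python3 -m pendant '[{"turn":[0,0,0],"travel":[0,0,0.1],"grip":0},{"turn":[0,0,0],"travel":[0,0,0.2],"grip":0},{"turn":[0,0,0],"travel":[0,0,0.2],"grip":0}]'| grep -E "posi|force"
```

```text
position: [529.7, 162.2, 57.2]
force: [-2.9, 0.0, 9.3]
grasp_force: 4.6
```

It has bottomed out: 9.3 N against the 4 N needed. Now release and retreat.

```bash
python3 -m pendant '[{"turn":[0,0,0],"travel":[0,0,0.05],"grip":0},{"turn":[0,0,0],"travel":[0,0,0.05],"grip":0},{"turn":[0,0,0],"travel":[0,0,-0.5],"grip":0},{"turn":[0,0,0],"travel":[0,0,-1.2],"grip":0},{"turn":[0,0,0],"travel":[0,0,-3],"grip":0},{"turn":[0,0,0],"travel":[0,0,-6],"grip":0},{"turn":[0,0,0],"travel":[0,0,-9],"grip":0},{"turn":[0,0,0],"travel":[0,0,-12],"grip":0},{"turn":[0,0,0],"travel":[0,0,-15],"grip":0},{"turn":[0,0,0],"travel":[0,0,-17],"grip":0},{"turn":[0,0,0],"travel":[0,0,-17],"grip":0},{"turn":[0,0,0],"travel":[0,0,-17],"grip":0}]'| grep -E "clock|posi|force"
python3 ang.py
python3 - <<'E'
from h import *
m=arm.camera_model('wrist');im=arm.grab_frame('wrist').astype(int)
b=((im[...,2]>2.2*im[...,1])&(im[...,2]>2.2*im[...,0])&(im[...,2]>80)).astype('uint8')
n,l,s,c=cv2.connectedComponentsWithStats(b);i=1+np.argmax(s[1:,4]);print(s[i],c[i],[proj('',[528.5,161,z],m)[0] for z in(75,69)])
# change between the first and the present scene view at the jars
a=cv2.imread('pics/scene0.png').astype(int);d=arm.grab_frame('scene').astype(int)
for nm,P in(('amber',[600,60,50]),('clear',[585,-165,50]),('green',[638,-56,40])):
    u=proj('scene',P)[0].astype(int);A,B=[cv2.GaussianBlur(k[u[1]-18:u[1]+18,u[0]-14:u[0]+14].astype(np.float32),(5,5),0).mean(2) for k in(a,d)]
    print(nm,cv2.phaseCorrelate(A,B))
E
```

```text
clock: 15.53
position: [529.9, 162.2, 227.2]
force: [-0.1, -0.1, -0.5]
grasp_force: 0.0
scene (0.012, 0.38, 146)
wrist (0.008, 0.45, 3017)
[528.64219873 161.6869257  225.04318585] [ 0.04072253  0.02365516 -1.19702014]
[298 167  29  29 622] [312.13504823 181.25241158] [array([312.11731251, 182.61813633]), array([312.10890451, 181.43315961])]
amber ((-0.1043633072328003, -0.023522354633978892), 1.0199255336213995)
clear ((-0.01501768083055488, 0.1950510636618823), 0.8155024669788502)
green ((0.08160537776214127, -0.08224074993026065), 0.680358949634764)
```

```bash
python3 -c "
from cell import arm
print(arm.job_done())"
```

```text
the job is handed in; nothing more can be done
None
```

Job handed in at about 16 s: I turned the spout over the green jar, about 1 mm off the mouth's centre line by my measurements. I then pressed the dosing button until it bottomed out (9.3 N) and saw it come back up; the three jars have not moved, and I did not re-measure the other glassware.

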